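# Gauge two spindles with a go/no-go gap gauge and sort them

## Task

Check both spindles with the steel gap gauge, one at a time: pull a spindle up out of its spring clips, lower its thick bright land gently into the stepped gap as far as it goes without forcing it, and before you touch the next one lay it flat in the black tray if it enters the go gap but stops at the no-go step, or in the red bin if it fails (will not enter, or drops on through the no-go gap). Set the spindles down rather than dropping or throwing them, and leave the caliper, the tin and the marker where they are.

Things in the scene. Friction and masses are not known exactly. Their poses are not given: they have to be found in the camera images.
- spindle_a: Steel spindle, 150 mm long, 0.11 to 0.22 kg, lying level in either clip place of the rack, land away from the robot, axis 45 mm above the bench. Origin on its axis at mid length, own x towards the land. Dark hexagon head, 22 mm across flats, x = -75 to -53 mm; plain shank, 14 mm thick, to +45 mm; bright ground land to +71 mm; 10 mm tip to +75 mm.
- spindle_b: Steel spindle, 150 mm long, 0.11 to 0.22 kg, lying level in either clip place of the rack, land away from the robot, axis 45 mm above the bench. Origin on its axis at mid length, own x towards the land. Dark hexagon head, 22 mm across flats, x = -75 to -53 mm; plain shank, 14 mm thick, to +45 mm; bright ground land to +71 mm; 10 mm tip to +75 mm.
- spindle_a_land (a point): Centre of the bright ground land of spindle_a, on the axis, 58 mm from the spindle's origin. The land is 26 mm long, 19 to 28 mm in diameter: not known beforehand, only the gauge decides whether it is good. Head and shank are the same on every spindle.
- spindle_b_land (a point): Centre of the bright ground land of spindle_b, on the axis, 58 mm from the spindle's origin. The land is 26 mm long, 19 to 28 mm in diameter: not known beforehand, only the gauge decides whether it is good. Head and shank are the same on every spindle.
- clip_rack: Fixed dark steel plate 130 x 190 x 8 mm (own x, y, z), origin at the centre of its underside. Two spindle places along own x, at y = -55 and +55 mm, axis at z = 45 mm. Each has two upward-opening spring clips 12 mm wide at x = -35 and +35 mm, tops at z = 64 mm, reaching 17 mm to each side of the axis; between them the shank is free for 58 mm.
- clip_rack_place (a point): The rack's spindle place at y = +55 mm: a point on the axis of a held spindle, midway between its two clips. A level lift straight up by the middle of the shank meets roughly 8 to 18 N of resistance, then the spindle snaps free within 10 mm.
- gap_gauge: Fixed upright steel gap gauge, origin at the centre of its foot's underside; foot 60 x 90 x 10 mm. Upright blade 14 mm thick (own x), 66 mm wide (own y), 86 mm high. One stepped gap centred on y = 0, open at the top, through along own x: go gap 26 mm wide from the rounded lips (6 mm radius) down to z = 64 mm, green marks; no-go gap 21.5 mm wide from there to its floor at z = 40 mm, red marks.
- gap_gauge_step (a point): Middle of the gauge's gap at the no-go step, z = 64 mm. Try a land by lowering it level from above, spindle along the gauge's x (either way round), middle of the land in the blade. A good land stops on the step, its axis at about z = 69 mm; one too thick stays on the lips, axis above 86 mm; one too thin drops on, to an axis height of about 50 mm.
- good_tray: Fixed black plastic parts tray, for good spindles, 202 x 242 x 62 mm (own x, y, z), origin at the centre of its underside; inner floor at z = 7 to 9 mm, about 145 x 185 mm, walls slope outwards. Long side is own y.
- red_bin: Fixed red open bin, for rejected spindles, 200 x 240 x 45 mm (own x, y, z), origin at the centre of its underside; walls 5 mm, inner floor at z = 5 mm. Long side is own y.
- caliper: Digital caliper, bystander, 66 x 216 x 11 mm, lying on the bench; origin at the centre of its underside.
- paste_tin: Round tin with a green lid, bystander, 70 mm across, 26 mm high; origin at the centre of its underside.
- marker: Blue felt marker, bystander, 128 mm long, 16 mm thick; origin at the centre of its underside.
Mind the look-alikes: they are no part of the job. What is shaped like the spindle_b but pink is not meant.

How it is judged:
On the way, in this order (a step that is already met when the one before it is completed fails the run):
1. one spindle is tried in the gauge until it stops on the no-go step or has dropped through the no-go gap, while the other is still in its clips ((((x of spindle_a_land in the frame of gap_gauge between -0.012 and 0.012 m and y of spindle_a_land in the frame of gap_gauge between -0.003 and 0.003 m and z of spindle_a_land in the frame of gap_gauge between 0.065 and 0.074 m) and distance of spindle_b from where it was at the start of the episode below 0.02 m) or ((x of spindle_b_land in the frame of gap_gauge between -0.012 and 0.012 m and y of spindle_b_land in the frame of gap_gauge between -0.003 and 0.003 m and z of spindle_b_land in the frame of gap_gauge between 0.03 and 0.06 m) and distance of spindle_a from where it was at the start of the episode below 0.02 m))), for 0.2 s.
2. the first spindle lies where it belongs, and the second is tried in the gauge in the same way (((horizontal distance between spindle_a and good_tray below 0.09 m and height (world z) of spindle_a below 0.03 m and angle between spindle_a's own x axis and vertical between 1.42 and 1.72 rad and (x of spindle_b_land in the frame of gap_gauge between -0.012 and 0.012 m and y of spindle_b_land in the frame of gap_gauge between -0.003 and 0.003 m and z of spindle_b_land in the frame of gap_gauge between 0.03 and 0.06 m)) or (horizontal distance between spindle_b and red_bin below 0.09 m and height (world z) of spindle_b below 0.03 m and angle between spindle_b's own x axis and vertical between 1.42 and 1.72 rad and (x of spindle_a_land in the frame of gap_gauge between -0.012 and 0.012 m and y of spindle_a_land in the frame of gap_gauge between -0.003 and 0.003 m and z of spindle_a_land in the frame of gap_gauge between 0.065 and 0.074 m)))), for 0.2 s.
At the end, for the whole second after the job is handed in: The spindle that stopped at the no-go step lies flat on the floor of the black tray and the one that dropped through the no-go gap lies flat on the floor of the red bin (middle within 90 mm of the tray's or bin's centre, axis within 0.15 rad of level and under 30 mm high), both released and at rest (horizontal distance between spindle_a and good_tray below 0.09 m and height (world z) of each of spindle_a, spindle_b below 0.03 m and angle between spindle_a's own x axis and vertical between 1.42 and 1.72 rad and horizontal distance between spindle_b and red_bin below 0.09 m and angle between spindle_b's own x axis and vertical between 1.42 and 1.72 rad and contact force between each of spindle_a, spindle_b and the fingers below 0.1 N and linear speed of each of spindle_a, spindle_b below 0.03 m/s); the robot touches nothing.
It fails at once if a spindle is forced into the gauge with more than 40 N (contact force between any of spindle_a, spindle_b and gap_gauge above 40 N).
It fails at once if a spindle is dropped or thrown into the tray or bin (over 1 m/s) (((horizontal distance between spindle_a and good_tray below 0.12 m or horizontal distance between spindle_a and red_bin below 0.12 m) and height (world z) of spindle_a below 0.06 m and linear speed of spindle_a above 1 m/s) or ((horizontal distance between spindle_b and good_tray below 0.12 m or horizontal distance between spindle_b and red_bin below 0.12 m) and height (world z) of spindle_b below 0.06 m and linear speed of spindle_b above 1 m/s)).
It fails at once if the caliper, the tin or the marker is moved by more than 20 mm (distance of any of caliper, paste_tin, marker from where it was at the start of the episode above 0.02 m).
It also fails if it takes over 69 s, if anything falls off the work surface, if the arm or the gripper's body presses on something with over 40 N, if the wrist force passes 120 N, or if a joint passes its speed limit or range.

## Robot

A 6-joint arm with a two-finger parallel gripper is mounted at the origin on a cart in front of the work surface, level with it; the furniture and walls round the work are solid. World frame = base frame: x ahead of the robot, y to its left, z up, the work surface at z = 0. Lengths are in m, angles in rad, forces in N, time in s.
With the tool pointing down it reaches from about 0.325 to 0.9 m from the base axis. Payload 6.1 kg.
Tool frame: the origin (TCP) lies midway between the tips of the shut fingers; the grasp point (between the pads) lies 19 mm behind it; z points along the fingers, y is the line along which they close (so a half turn about z gives the same grasp; the last joint's range is limited). The gripper opens to 87 mm and grips with 3 to 60 N. Pads are 19 mm wide; open, the fingers measure 117 mm over their backs; the gripper's body (75 mm by 190 mm) begins 51 mm behind the grasp point.
Start: joints at [-1.428, 0.22, 1.526, -0, 1.395, -0.126], TCP at [0.166, -0.603, 0.223] pointing down, gripper open.
Joint ranges: [-2.98, 2.98], [-0.91, 2.08], [0.09, 2.57], [-1.24, 4.39], [0.2, 2.65], [-2.68, 2.68]. Speed limits (rad/s): [2.57, 2.57, 3.01, 3.14, 3.14, 3.14].

## Interface

Orientations are given as a unit quaternion [x, y, z, w].
In Python, from plant import arm, viewer, order, find_in, pinpoint gives the robot as it stands. The module is installed in compiled form; this text tells all that it offers.
- The arm moves only by the tool move_arm, never from a script. Its argument "moves" is a list that holds one entry, the list of rows, each a list of 5 numbers: the opening, from 0 (shut) to 1 (fully open), then the shift along the tool's x, y, z in m, then the turn about the tool's z in degrees. A call has 1 to 12 rows; each row is the pose to reach, as a shift and turn from the pose commanded when the call began, along the tool's axes at that moment; what a row does not reach only later rows make up. A row lasts 1/8 s, in which the tool goes at most 62.5 mm and 10.7 degrees, less where a joint would pass 70% of its speed; a pose out of reach is approached as far as the arm can. A call with a gripper value outside its range is refused whole. The fingers move at their own pace and stop on an object; "grip_force" is the grip in N (left out, the last holds). Time passes only in rows, so rows that repeat a pose let the fingers close. It gives the time, the measured TCP pose, the force, the opening and the grip force at its end, in the units of the state.
- arm.get_obs(): the state, without advancing time (a new reading comes with each control period).
- viewer.grab_frame(name): name is "scene" or "top"; returns a dict with "img" (480x640x3 uint8, blue, green, red), "range_z" (480x640 float32, m along the optical axis (not along the pixel's ray), 0 where there is no reading), "fovy" (degrees; the focal length in pixels is half the picture's height over the tangent of half this angle, whatever the lens; pixels are square), "cx", "cy" (the principal point, pixels), "R" (3x3) and "t" (3): a world point X has camera coordinates R X + t. Camera axes: x right, y down, z forward; pixel columns grow to the right and rows downward; lengths in m; the calibration is good to about 2 mm. A picture is of the moment at which its call begins.
- order.sign_off(): hands the job in; it is judged then, once.
Trained networks look in the newest picture that a camera, given by its name, has taken for a name from the list of things; names that differ only in an ending like _2 or _b are one class to them, and where a whole thing is asked for, a point or a joint stands for the part that bears it (a point fixed in the world has none). Each returns a list of dicts, best first, with "confidence" (0 to 1); they miss things now and then, are a little off and sometimes report something else, mostly with a low value. They report only what shows in the picture. A call takes as long as a camera call. They do not tell look-alikes from the thing itself.
- find_in(camera, name): "box" ([centre column, centre row, width, height] in pixels, round what is visible of it).
- pinpoint(camera, name): "centre" ([column, row] in pixels: a listed point, or the origin of a listed thing).
The state is a dict: "clock": time; "joint_pos": joint angles; "joint_velocities": joint speeds; "joint_torque": joint torques, N m; "position": TCP position; "ee_rot": TCP orientation; "force": force on the tool from outside, world axes, zero at the start; "wrist_torque": the same for the moment, N m; "width": finger opening in m; "finger_force": force on a finger pad.
Only numpy, scipy, OpenCV 4.12 (cv2) and the standard library are available. Lean on these libraries where they do the work, as an engineer would, in place of code of your own. Each camera call takes 0.05 s, during which the arm holds its last target. There are 200 camera calls.

## Working session

There is one attempt and no reset: what is moved stays moved. The work goes in short steps, Python scripts to look and compute and a tool call to move; the robot and the scene stay as the last step left them, time stands still between calls to the robot, and variables do not carry over. Pictures are saved under pics/ and viewed, at most 10 in all, crops included, and the job is handed in when it is done.

Besides the shell and the picture viewer there is one more tool, called after "Request:" as name([rows], argument=value, ...), one row to a line, values as JSON. move_arm: Moves the arm, as the interface text tells. Its arguments: {"type":"object","properties":{"moves":{"type":"array"},"grip_force":{"type":"number"}},"required":["moves"]}

```bash
mkdir -p pics; cat > h.py <<'E'
import numpy as np, cv2
from plant import arm, viewer, order, find_in, pinpoint
def cam(n):
    f=viewer.grab_frame(n); f['f']=240/np.tan(np.radians(f['fovy'])/2); return f
def ray(f,u,v):
    R=np.array(f['R']);t=np.array(f['t']); d=R.T@np.array([(u-f['cx'])/f['f'],(v-f['cy'])/f['f'],1]); return -R.T@t,d
def atz(f,u,v,z):
    c,d=ray(f,u,v); return c+d*(z-c[2])/d[2]
def proj(f,X):
    p=np.array(f['R'])@np.array(X)+np.array(f['t']); return f['f']*p[0]/p[2]+f['cx'],f['f']*p[1]/p[2]+f['cy']
def cloud(f):
    v,u=np.mgrid[:480,:640]; z=f['range_z']; P=np.stack([(u-f['cx'])/f['f']*z,(v-f['cy'])/f['f']*z,z],-1)
    W=(P-np.array(f['t']))@np.array(f['R']); W[z<=0]=np.nan; return W
E
python3 - <<'E'
from h import *
for n in ['top','scene']:
    f=cam(n); cv2.imwrite(f'pics/{n}0.png',f['img']); print(n,f['fovy'],np.round(-np.array(f['R']).T@np.array(f['t']),3))
    W=cloud(f)
    for k in ['spindle_a','spindle_a_land','clip_rack','clip_rack_place','gap_gauge','gap_gauge_step','good_tray','red_bin','caliper','paste_tin','marker']:
        zz={'spindle_a':.045,'spindle_a_land':.045,'clip_rack_place':.045,'gap_gauge_step':.064}.get(k,0)
        for d in pinpoint(n,k)[:4]:
            u,v=d['centre']; print(k,round(d['confidence'],2),np.round([u,v]),np.round(atz(f,u,v,zz),3)[:2],np.round(W[int(min(max(v,0),479)),int(min(max(u,0),639))],3))
print(arm.get_obs())
E
```

```text
top 56.40276459293166 [ 0.315 -0.004  1.27 ]
spindle_a 0.82 [389. 251.] [ 0.535 -0.195] [ 0.534 -0.191  0.056]
spindle_a 0.77 [332. 317.] [ 0.351 -0.043] [ 0.354 -0.042  0.014]
spindle_a 0.62 [348. 244.] [ 0.553 -0.081] [ 0.562 -0.081  0.009]
spindle_a 0.28 [344. 184.] [ 0.725 -0.068] [ 0.742 -0.07  -0.001]
spindle_a_land 0.77 [394. 230.] [ 0.596 -0.211] [ 0.597 -0.209  0.054]
clip_rack 0.92 [367. 251.] [ 0.542 -0.139] [ 0.543 -0.135  0.01 ]
clip_rack_place 0.73 [350. 243.] [ 0.554 -0.089] [ 0.554 -0.087  0.052]
gap_gauge 0.71 [271. 244.] [0.554 0.137] [0.551 0.136 0.022]
gap_gauge 0.59 [388. 252.] [ 0.54 -0.2 ] [ 0.532 -0.19   0.047]
gap_gauge_step 0.73 [271. 243.] [0.547 0.132] [0.552 0.136 0.043]
good_tray 0.86 [178. 263.] [0.491 0.403] [0.492 0.404 0.004]
good_tray 0.39 [271. 242.] [0.56  0.139] [0.552 0.136 0.043]
red_bin 0.66 [456. 262.] [ 0.516 -0.395] [ 0.515 -0.392  0.01 ]
caliper 0.6 [346. 184.] [ 0.742 -0.076] [ 0.742 -0.076  0.001]
caliper 0.37 [369. 251.] [ 0.542 -0.145] [ 0.541 -0.144  0.008]
paste_tin 0.56 [401. 190.] [ 0.727 -0.24 ] [ 0.718 -0.233  0.029]
marker 0.62 
[... 1165 characters left out ...]
y([-1.42806391e+00,  2.20396960e-01,  1.52652350e+00, -2.93650915e-05,
        1.39474512e+00, -1.26057505e-01]), 'joint_velocities': array([-5.68459930e-04,  1.16232359e-03, -8.07813664e-05,  1.77475071e-04,
        4.16899200e-04,  3.03441805e-04]), 'joint_torque': array([-2.01478633e-04, -4.94571412e+01, -3.87711847e+01,  7.00181723e-02,
        4.69576847e-02, -1.52508329e-05]), 'position': array([ 0.16598537, -0.60251957,  0.22252707]), 'ee_rot': array([ 9.90982237e-01,  1.33993301e-01, -1.47590000e-05, -3.63404700e-05]), 'force': array([ 0.52850955,  0.23223977, -0.49079632]), 'wrist_torque': array([0.03376669, 0.01373822, 0.01733931]), 'finger_force': 0.0, 'width': 0.0865661699003746}
```

View pics/top0.png

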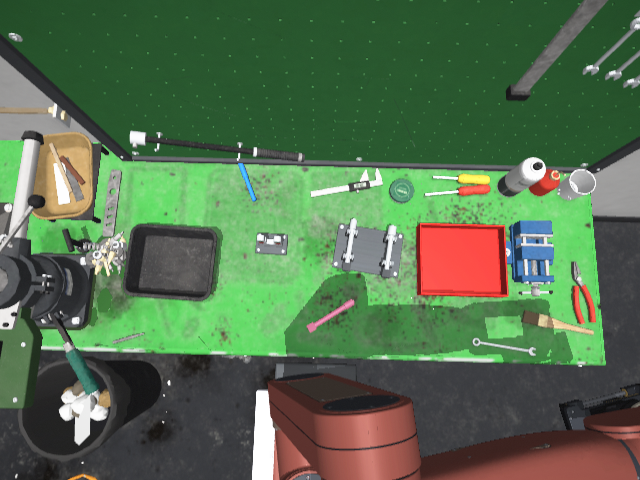

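View pics/scene0.png

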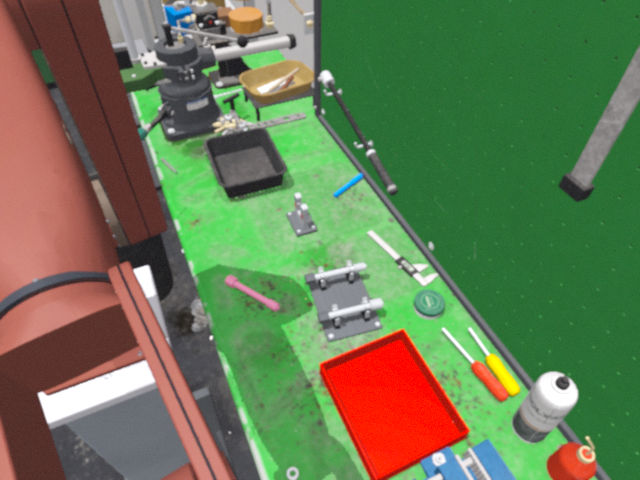

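The top view shows the rack at about (367,250) with spindles at columns 352 and 389. The gauge is at (271,243), the tray at (172,262), the bin at (462,260), and the pink look-alike at (331,316). Next I fit the spindle axes and the gauge pose from the depth data.

```bash
python3 - <<'E'
from h import *
fs={n:cam(n) for n in ['top','scene']}
out=[]
for n,f in fs.items():
    W=cloud(f); P=W.reshape(-1,3)
    for nm,c,(lo,hi) in [('sp_y-',(.54,-.197),(.046,.075)),('sp_y+',(.545,-.088),(.046,.075)),('gauge',(.55,.137),(.075,.095)),('foot',(.55,.137),(.006,.02)),('rack',(.543,-.14),(.004,.014)),('tray',(.49,.405),(.045,.07)),('bin',(.52,-.395),(.035,.055))]:
        r=.03 if nm[:2]=='sp' else (.07 if nm in('gauge','foot') else .17 if nm in('tray','bin') else .125)
        rx=.09 if nm[:2]=='sp' else r
        m=(abs(P[:,0]-c[0])<rx)&(abs(P[:,1]-c[1])<r)&(P[:,2]>lo)&(P[:,2]<hi); Q=P[m]
        if len(Q)<5: print(n,nm,len(Q)); continue
        (cx,cy),(w,h),a=cv2.minAreaRect(Q[:,:2].astype(np.float32))
        l=cv2.fitLine(Q[:,:2].astype(np.float32),cv2.DIST_HUBER,0,.01,.01).ravel()
        print(n,nm,len(Q),'rect',np.round([cx,cy,w,h],3),round(a,1),'line dir',round(np.degrees(np.arctan(l[1]/l[0])),1),'pt',np.round(l[2:],3),'zmax',round(np.nanmax(Q[:,2]),3), 'medz',round(np.median(Q[:,2]),3))
crops=[]
f=fs['top'];crops.append(cv2.resize(f['img'][220:280,250:410],(800,300),interpolation=cv2.INTER_CUBIC))
f=fs['scene'];crops.append(cv2.resize(f['img'][185:345,270:400],(244,300),interpolation=cv2.INTER_CUBIC))
a=cv2.resize(f['img'][190:240,280:325],(270,300),interpolation=cv2.INTER_CUBIC)
b=np.hstack([crops[1],a]); b=np.hstack([b,np.zeros((300,800-b.shape[1],3),np.uint8)])
cv2.imwrite('pics/c1.png',np.vstack([crops[0],b]))
E
```

```text
top sp_y- 362 rect [ 0.536 -0.195  0.029  0.149] 80.6 line dir -7.9 pt [ 0.536 -0.194] zmax 0.072 medz 0.053
top sp_y+ 341 rect [ 0.553 -0.086  0.028  0.15 ] 82.2 line dir -8.1 pt [ 0.549 -0.085] zmax 0.065 medz 0.053
top gauge 83 rect [0.556 0.136 0.063 0.014] 88.6 line dir 87.0 pt [0.555 0.135] zmax 0.091 medz 0.085
top foot 443 rect [0.552 0.139 0.132 0.134] 0.1 line dir -80.9 pt [0.548 0.129] zmax 0.02 medz 0.01
top rack 2384 rect [ 0.542 -0.139  0.25   0.246] 0.4 line dir 82.8 pt [ 0.543 -0.138] zmax 0.014 medz 0.008
top tray 1854 rect [0.49  0.431 0.293 0.202] 87.5 line dir 82.2 pt [0.498 0.442] zmax 0.069 medz 0.061
top bin 887 rect [ 0.521 -0.421  0.204  0.287] 1.7 line dir -86.2 pt [ 0.528 -0.429] zmax 0.055 medz 0.044
scene sp_y- 533 rect [ 0.537 -0.195  0.031  0.151] 81.3 line dir -8.4 pt [ 0.535 -0.197] zmax 0.064 medz 0.053
scene sp_y+ 437 rect [ 0.552 -0.088  0.029  0.15 ] 83.5 line dir -7.4 pt [ 0.546 -0.089] zmax 0.065 medz 0.053
scene gauge 95 rect [0.556 0.135 0.068 0.016] 88.7 line dir 89.0 pt [0.555 0.131] zmax 0.089 medz 0.084
scene foot 366 rect [0.556 0.133 0.091 0.06 ] 86.9 line dir -76.6 pt [0.549 0.122] zmax 0.019 medz 0.01
scene rack 2708 rect [ 0.541 -0.139  0.247  0.243] 89.7 line dir 81.4 pt [ 0.541 -0.156] zmax 0.014 medz 0.008
scene tray 1336 rect [0.49  0.429 0.295 0.202] 87.6 line dir 81.6 pt [0.5   0.457] zmax 0.068 medz 0.06
scene bin 1725 rect [ 0.52  -0.421  0.277  0.201] 89.9 line dir 60.7 pt [ 0.501 -0.459] zmax 0.055 medz 0.044
```

View pics/c1.png

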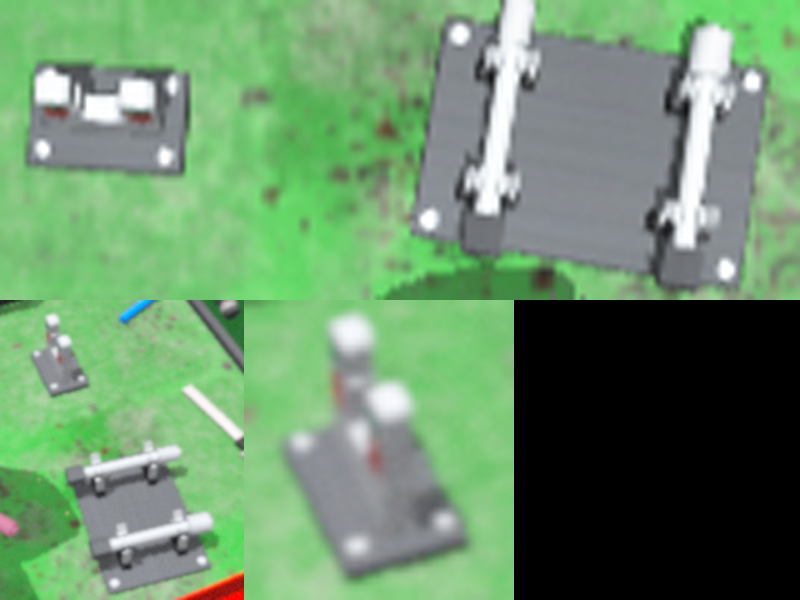

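```bash
cat >> h.py <<'E'
from scipy.spatial.transform import Rotation as Ro
def go(x,y,z,yaw):
    o=arm.get_obs(); R=Ro.from_quat(o['ee_rot']).as_matrix(); d=R.T@(np.array([x,y,z])-o['position'])
    ps=np.degrees(np.arctan2(R[1,0],R[0,0])); t=-(yaw-ps); print('shift',np.round(d,4),'turn',round((t+180)%360-180,2),'| yaw',round(ps,2),'clock',o['clock'],'F',np.round(o['force'],1),'pos',np.round(o['position'],4),'w',round(o['width'],4),'q6',round(o['joint_pos'][5],2))
E
python3 -c "
from h import *
go(.552,-.087,.14,-8);go(.552,-.087,.035,-8)"
```

```text
shift [ 0.509  -0.3945  0.0826] turn 23.4 | yaw 15.4 clock 1.3 F [0.8 0.9 0.2] pos [ 0.166  -0.6025  0.2225] w 0.0874 q6 -0.13
shift [ 0.509  -0.3945  0.1876] turn 23.4 | yaw 15.4 clock 1.3 F [0.8 0.9 0.2] pos [ 0.166  -0.6025  0.2225] w 0.0874 q6 -0.13
```

Request:
move_arm([
  [[0.6,0.509,-0.3945,0.0826,23.4],[0.6,0.509,-0.3945,0.0826,23.4],[0.6,0.509,-0.3945,0.0826,23.4],[0.6,0.509,-0.3945,0.0826,23.4],[0.6,0.509,-0.3945,0.0826,23.4],[0.6,0.509,-0.3945,0.0826,23.4],[0.6,0.509,-0.3945,0.0826,23.4],[0.6,0.509,-0.3945,0.0826,23.4],[0.6,0.509,-0.3945,0.0826,23.4],[0.6,0.509,-0.3945,0.0826,23.4],[0.6,0.509,-0.3945,0.0826,23.4],[0.6,0.509,-0.3945,0.0826,23.4]],
], grip_force=60)

```text
clock: 2.8
position: [0.5524, -0.0854, 0.1396]
ee_rot: [0.998, -0.068, -0.0, -0.0]
force: [0.3, -0.3, -0.1]
width: 0.0523
finger_force: 0.0
```

```bash
python3 -c "
from h import *
go(.552,-.087,.035,-8)
f=cam('scene')
cv2.imwrite('pics/s2.png',f['img'])"
```

```text
shift [-1.000e-04  1.700e-03  1.046e-01] turn 0.18 | yaw -7.82 clock 2.8 F [ 0.3 -0.3 -0.1] pos [ 0.5524 -0.0854  0.1396] w 0.0523 q6 1.41
```

Request:
move_arm([
  [[0.6,0,0,0.06,0],[0.6,0,0,0.09,0],[0.6,0,0,0.105,0],[0.6,0,0,0.105,0],[0.05,0,0,0.105,0],[0.05,0,0,0.105,0],[0.05,0,0,0.105,0],[0.05,0,0,0.105,0],[0.05,0,0,0.105,0]],
], grip_force=60)

```text
clock: 3.98
position: [0.552, -0.087, 0.0351]
ee_rot: [0.998, -0.07, 0.0, 0.0]
force: [-1.0, 0.7, 1.8]
width: 0.0124
finger_force: 60.0
```

```bash
python3 -c "
from h import *
go(.552,-.087,.035,-8)
print(arm.get_obs()['finger_force'])"
```

```text
shift [-0.      0.      0.0001] turn 0.01 | yaw -7.99 clock 3.975 F [-1.   0.7  1.8] pos [ 0.552  -0.087   0.0351] w 0.0124 q6 1.41
60.00832915306091
```

Request:
move_arm([
  [[0.05,0,0,-0.005,0],[0.05,0,0,-0.01,0],[0.05,0,0,-0.015,0],[0.05,0,0,-0.025,0],[0.05,0,0,-0.065,0],[0.05,0,0,-0.125,0],[0.05,0,0,-0.125,0],[0.05,0,0,-0.125,0]],
])

```text
clock: 4.97
position: [0.5523, -0.0871, 0.1608]
ee_rot: [0.998, -0.07, 0.001, 0.0]
force: [-1.3, -0.1, -1.9]
width: 0.0119
finger_force: 60.0
```

```bash
cat > meas.py <<'E'
from h import *
# fit held spindle: points around the TCP, outside gripper
def held(show=None):
    o=arm.get_obs(); p=o['position']; R=Ro.from_quat(o['ee_rot']).as_matrix(); ax=R[:,0].copy(); ax[2]=0; ax/=np.linalg.norm(ax)
    n=np.array([-ax[1],ax[0],0])
    for c in ['scene','top']:
        f=cam(c); W=cloud(f).reshape(-1,3); D=W-p; s=D@ax; l=D@n; z=D[:,2]
        ok=(abs(l)<.03)&(z>-.02)&(z<.035)&(abs(s)<.1)
        for lo,hi,nm in [(-.075,-.053,'head'),(-.05,-.03,'shank-'),(.02,.042,'shank+'),(.048,.07,'land')]:
            m=ok&(s>lo)&(s<hi)
            if m.sum()>3: print(c,nm,m.sum(),'ztop',round(np.percentile(z[m],95)*1e3,1),'lat range',np.round(np.percentile(l[m],[3,50,97])*1e3,1))
        m=ok&(abs(s)>.025); print(c,'s range',np.round(np.percentile(s[m],[.5,99.5])*1e3,1))
        if show: u,v=map(int,proj(f,p)); cv2.imwrite(f'pics/{show}_{c}.png',cv2.resize(f['img'][max(0,v-60):v+60,max(0,u-80):u+80],(640,480),interpolation=cv2.INTER_CUBIC))
if __name__=='__main__':
    import sys
    held(sys.argv[1] if len(sys.argv)>1 else None)
E
python3 meas.py h1; python3 -c "
from h import *
go(.552,-.087,.16,-8)"
```

```text
scene head 129 ztop 22.1 lat range [-11.5  -6.2   9.1]
scene shank- 59 ztop 17.7 lat range [-8.2 -4.4  3.5]
scene s range [-75.1 -25.8]
top head 52 ztop 21.4 lat range [-8.8  1.1 11.9]
top shank- 45 ztop 17.3 lat range [-5.   1.6  7.5]
top s range [-68.2 -25.2]
shift [ 0.0011  0.0002 -0.0014] turn 0.0 | yaw -8.0 clock 5.075 F [-0.9 -0.2 -1.4] pos [ 0.5509 -0.0867  0.1586] w 0.012 q6 1.41
```

View pics/h1_scene.png

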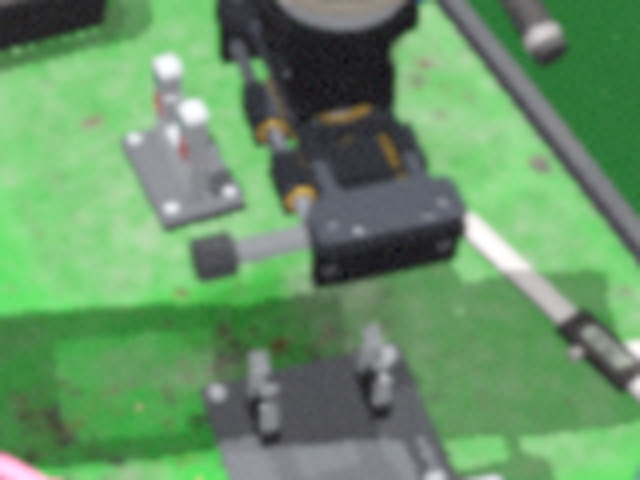

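The spindle came out level, with its head end at -75 mm in tool coordinates and its axis about 10 mm above the TCP. Next I refine the gauge pose using its bolts and lobes.

```bash
python3 - <<'E'
from h import *
f=cam('top')
g=lambda a,b:atz(f,250+a/5-.4,220+b/5-.4,.0115)[:2]
A,B,C=g(41.5,148.5),g(166,156),g(172.5,84.5)
print('bolts',A,B,C,'centre',(A+C)/2,'row ang',np.degrees(np.arctan2(*(A-B)[::-1])),'col ang',np.degrees(np.arctan2(*(C-B)[::-1])))
# lobes white tops via image, from saved picture
im=cv2.cvtColor(cv2.imread('pics/top0.png'),cv2.COLOR_BGR2GRAY)
W=cloud(f); P=W.reshape(-1,3)
for n in ['top','scene']:
    W=cloud(cam(n)).reshape(-1,3); m=(abs(W[:,0]-.556)<.03)&(abs(W[:,1]-.135)<.06)&(W[:,2]>.07)&(W[:,2]<.095); Q=W[m]
    for s in (-1,1):
        L=Q[(Q[:,1]-.136)*s>0]; print(n,s,len(L),np.round([L[:,0].min(),L[:,0].max(),L[:,1].min(),L[:,1].max()],4), np.round(np.median(L[:,:2],0),4))
E
```

```text
bolts [0.53644739 0.17346817] [0.53402649 0.10214088] [0.57581839 0.10015357] centre [0.55613289 0.13681087] row ang 88.05608655300458 col ang -2.7225080784276834
top -1 43 [0.5478 0.562  0.105  0.1218] [0.5538 0.1131]
top 1 46 [0.5497 0.5631 0.1498 0.1684] [0.557  0.1586]
scene -1 61 [0.5466 0.5636 0.0985 0.1202] [0.5538 0.1057]
scene 1 57 [0.5489 0.5635 0.1454 0.1682] [0.5555 0.1524]
```

```bash
python3 -c "
from h import *
go(.498,.1385,.115,-2.3)"
```

```text
shift [-0.0836 -0.2157  0.0436] turn -5.7 | yaw -8.0 clock 5.225 F [-0.5  0.7 -1. ] pos [ 0.5509 -0.0867  0.1583] w 0.0126 q6 1.41
```

Request:
move_arm([
  [[0.05,-0.0425,-0.108,0,-5.7],[0.05,-0.0849,-0.2158,0,-5.7],[0.05,-0.0849,-0.2158,0,-5.7],[0.05,-0.0849,-0.2158,0,-5.7],[0.05,-0.0849,-0.2158,0,-5.7],[0.05,-0.0849,-0.2158,0.03,-5.7],[0.05,-0.0849,-0.2158,0.045,-5.7],[0.05,-0.0849,-0.2158,0.045,-5.7],[0.05,-0.0849,-0.2158,0.045,-5.7]],
])

```text
clock: 6.35
position: [0.4985, 0.138, 0.1155]
ee_rot: [1.0, -0.02, 0.0, -0.0]
force: [0.0, 0.7, -0.8]
width: 0.0123
finger_force: 60.0
```

```bash
python3 meas.py h2; python3 -c "
from h import *
go(.498,.1385,.115,-2.3)"
```

```text
scene head 96 ztop 22.7 lat range [-13.6  -7.2   8.2]
scene shank- 45 ztop 17.4 lat range [-8.9 -4.4  3.1]
scene land 5 ztop 20.6 lat range [-10.1  -9.3  -2.4]
scene s range [-74.9  74. ]
top head 63 ztop 24.1 lat range [-5.2  2.5 11.9]
top shank- 31 ztop 20.2 lat range [-2.1  1.2  6.6]
top s range [-73.9 -26.5]
shift [-0.0008 -0.0002  0.001 ] turn -0.03 | yaw -2.33 clock 6.45 F [ 0.1 -1.  -2. ] pos [0.4988 0.1382 0.116 ] w 0.0119 q6 1.73
```

View pics/h2_scene.png

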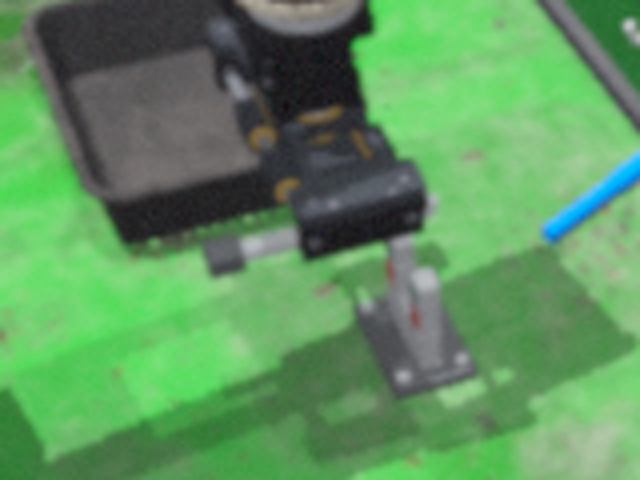

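Request:
move_arm([
  [[0.05,0,0,0.015,0],[0.05,0,0,0.024,0],[0.05,0,0,0.027,0],[0.05,0,0,0.03,0],[0.05,0,0,0.032,0]],
], grip_force=30)

```text
clock: 7.08
position: [0.498, 0.1385, 0.0829]
ee_rot: [1.0, -0.02, 0.0, -0.0]
force: [-0.1, 0.2, -0.7]
width: 0.0129
finger_force: 30.0
```

Request:
move_arm([
  [[0.05,0,0,0.002,0],[0.05,0,0,0.004,0],[0.05,0,0,0.006,0],[0.05,0,0,0.008,0],[0.05,0,0,0.01,0]],
])

```text
clock: 7.7
position: [0.4979, 0.1385, 0.0728]
ee_rot: [1.0, -0.02, 0.0, -0.0]
force: [-1.0, 0.6, -0.8]
width: 0.013
finger_force: 30.0
```

Request:
move_arm([
  [[0.05,0,0,0.002,0],[0.05,0,0,0.004,0],[0.05,0,0,0.006,0],[0.05,0,0,0.008,0]],
])

```text
clock: 8.2
position: [0.4979, 0.1385, 0.0648]
ee_rot: [1.0, -0.02, 0.0, 0.0]
force: [-0.5, 0.6, -1.7]
width: 0.0129
finger_force: 30.0
```

Request:
move_arm([
  [[0.05,0,0,0.002,0],[0.05,0,0,0.004,0],[0.05,0,0,0.005,0]],
])

```text
clock: 8.57
position: [0.4978, 0.1385, 0.0598]
ee_rot: [1.0, -0.02, -0.0, 0.0]
force: [-0.2, 0.1, -0.8]
width: 0.013
finger_force: 30.0
```

Request:
move_arm([
  [[0.05,0,0,0.001,0],[0.05,0,0,0.002,0],[0.05,0,0,0.003,0]],
])

```text
clock: 8.95
position: [0.4979, 0.1385, 0.0569]
ee_rot: [1.0, -0.02, 0.0, -0.0]
force: [0.1, -0.1, -0.9]
width: 0.0135
finger_force: 30.0
```

Request:
move_arm([
  [[0.05,0,0,0.001,0],[0.05,0,0,0.002,0],[0.05,0,0,0.003,0],[0.05,0,0,0.004,0]],
])

```text
clock: 9.45
position: [0.4979, 0.1385, 0.0529]
ee_rot: [1.0, -0.02, -0.0, -0.0]
force: [0.2, -0.2, -2.1]
width: 0.0129
finger_force: 30.0
```

Request:
move_arm([
  [[0.05,0,0,0.001,0],[0.05,0,0,0.002,0],[0.05,0,0,0.003,0],[0.05,0,0,0.004,0]],
])

```text
clock: 9.95
position: [0.4979, 0.1385, 0.0489]
ee_rot: [1.0, -0.02, 0.0, 0.0]
force: [1.2, 0.2, -1.5]
width: 0.013
finger_force: 30.0
```

Request:
move_arm([
  [[0.05,0,0,0.002,0],[0.05,0,0,0.004,0],[0.05,0,0,0.005,0],[0.05,0,0,0.005,0],[0.05,0,0,0.005,0]],
])

```text
clock: 10.58
position: [0.4979, 0.1385, 0.044]
ee_rot: [1.0, -0.02, 0.0, -0.0]
force: [-0.2, 0.8, -2.0]
width: 0.0128
finger_force: 30.0
```

```bash
python3 meas.py h3; python3 -c "
from h import *
go(.498,.1385,.115,-2.3)"
```

```text
scene head 88 ztop 23.2 lat range [-12.2  -6.7   7.8]
scene shank- 42 ztop 18.1 lat range [-7.9 -4.   3. ]
scene land 14 ztop 13.9 lat range [-29.4 -21.2   6.7]
scene s range [-74.7  60. ]
top head 24 ztop 25.0 lat range [-4.4  2.5  9.9]
top shank- 28 ztop 20.3 lat range [-2.4  2.   7.2]
top s range [-63.1 -27.1]
shift [ 0.0001 -0.     -0.071 ] turn 0.0 | yaw -2.3 clock 10.675 F [-0.   0.2 -1.5] pos [0.4979 0.1385 0.044 ] w 0.0128 q6 1.73
```

View pics/h3_scene.png

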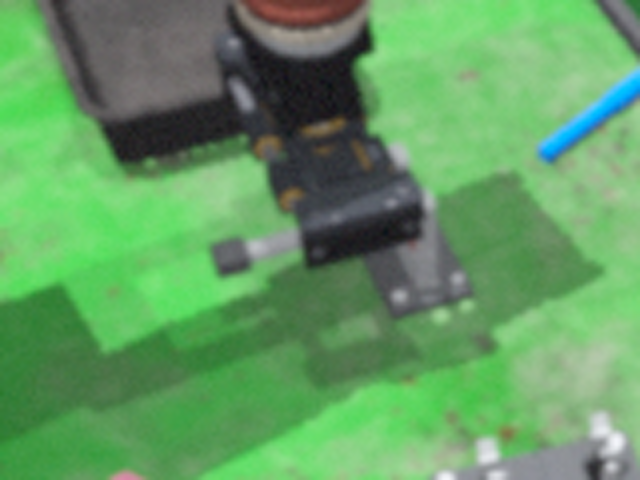

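The spindle went through the no-go gap level and without force, so it is a reject (spindle_b). I carry it to the red bin.

Request:
move_arm([
  [[0.05,0,0,-0.03,0],[0.05,0,0,-0.09,0],[0.05,0,0,-0.126,0],[0.05,0.0436,0.5372,-0.126,0],[0.05,0.0436,0.5372,-0.126,0],[0.05,0.0436,0.5372,-0.126,0],[0.05,0.0436,0.5372,-0.126,0],[0.05,0.0436,0.5372,-0.126,0],[0.05,0.0436,0.5372,-0.126,0],[0.05,0.0436,0.5372,-0.126,0],[0.05,0.0436,0.5372,-0.126,0],[0.05,0.0436,0.5372,-0.126,0]],
], grip_force=60)

```text
clock: 12.18
position: [0.5193, -0.4031, 0.1697]
ee_rot: [1.0, -0.021, -0.0, 0.0]
force: [0.1, 1.3, -1.4]
width: 0.0121
finger_force: 60.0
```

Request:
move_arm([
  [[0.05,0,0,0,0],[0.05,0,0,0.04,0],[0.05,0,0,0.08,0],[0.05,0,0,0.11,0],[0.05,0,0,0.11,0]],
])

```text
clock: 12.8
position: [0.518, -0.3969, 0.0565]
ee_rot: [1.0, -0.02, -0.003, -0.003]
force: [0.1, 0.2, -1.7]
width: 0.0124
finger_force: 60.0
```

```bash
python3 meas.py h4; python3 -c "
from h import *
go(.52,-.4,.01,-2.3)
f=cam('top'); 
for p in [(418,223),(506,225),(508,297),(418,295)]: print(atz(f,*p,.045))"
```

```text
scene head 181 ztop 22.8 lat range [-11.3  -2.7  10.1]
scene shank- 78 ztop 19.0 lat range [-7.4 -2.6  4.6]
scene land 6 ztop 20.1 lat range [-5.4  0.2  5.5]
scene s range [-98.7  99.7]
top land 14 ztop 24.4 lat range [4.2 6.7 9.5]
top s range [ 58.1 100. ]
shift [-0.0004  0.0005  0.0508] turn 0.04 | yaw -2.26 clock 12.9 F [ 0.2 -0.  -0.2] pos [ 0.5204 -0.3995  0.0608] w 0.0124 q6 0.84
[ 0.61783271 -0.27754335  0.045     ]
[ 0.6187387  -0.52458884  0.045     ]
[ 0.41710053 -0.51952638  0.045     ]
[ 0.41587006 -0.27449629  0.045     ]
```

View pics/h4_scene.png

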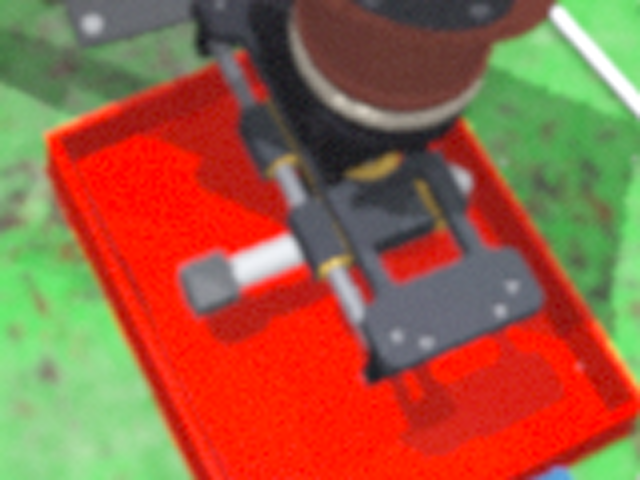

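Request:
move_arm([
  [[0.05,0,0,0.02,0],[0.05,0,0,0.035,0],[0.05,0,0,0.045,0],[0.05,0,0,0.048,0],[0.05,0,0,0.049,0],[0.05,0,0,0.049,0]],
], grip_force=30)

```text
clock: 13.7
position: [0.5202, -0.4004, 0.0114]
ee_rot: [1.0, -0.02, 0.0, 0.0]
force: [0.3, 0.6, -1.0]
width: 0.0129
finger_force: 30.0
```

Request:
move_arm([
  [[0.05,0,0,0.001,0],[0.05,0,0,0.0015,0],[0.05,0,0,0.002,0]],
])

```text
clock: 14.08
position: [0.52, -0.4001, 0.0091]
ee_rot: [1.0, -0.02, 0.0, 0.0]
force: [-0.2, 0.4, -1.9]
width: 0.0131
finger_force: 30.0
```

Request:
move_arm([
  [[0.05,0,0,0.001,0],[0.05,0,0,0.0015,0],[0.4,0,0,0.0015,0],[0.4,0,0,0.0015,0],[0.4,0,0,0.0015,0],[0.4,0,0,0.0015,0],[0.4,0,0,-0.03,0],[0.4,0,0,-0.08,0],[0.4,0,0,-0.132,0]],
])

```text
clock: 15.2
position: [0.5195, -0.3997, 0.1418]
ee_rot: [1.0, -0.02, -0.0, -0.0]
force: [-0.8, -0.3, 0.1]
width: 0.0349
finger_force: 0.0
```

```bash
python3 -c "
from h import *
go(.536,-.195,.14,-8)
f=cam('scene'); W=cloud(f)
for d in pinpoint('scene','spindle_b'): 
  u,v=d['centre'];print(d, atz(f,u,v,.017), W[int(v),int(u)])
P=W.reshape(-1,3); m=(abs(P[:,0]-.52)<.09)&(abs(P[:,1]+.4)<.1)&(P[:,2]>.014)&(P[:,2]<.04); print(m.sum(),cv2.minAreaRect(P[m,:2].astype(np.float32)),P[m,2].max())"
```

```text
shift [ 0.0083 -0.2052  0.0019] turn 5.7 | yaw -2.3 clock 15.2 F [-0.8 -0.3  0.1] pos [ 0.5195 -0.3997  0.1418] w 0.0349 q6 0.84
{'centre': [350.8, 307.1], 'confidence': 0.81} [ 0.55131726 -0.17405315  0.017     ] [ 0.53709943 -0.19367096  0.05328074]
{'centre': [390.1, 402.7], 'confidence': 0.7} [ 0.52069942 -0.40694876  0.017     ] [ 0.52107459 -0.40578646  0.01749835]
483 ((0.502164900302887, -0.40076106786727905), (0.022928228601813316, 0.1136639267206192), 86.81767272949219) 0.032949619169633605
```

Request:
move_arm([
  [[0.6,0.0078,-0.2055,0.001,5.7],[0.6,0.0078,-0.2055,0.001,5.7],[0.6,0.0078,-0.2055,0.001,5.7],[0.6,0.0078,-0.2055,0.001,5.7],[0.6,0.0078,-0.2055,0.001,5.7],[0.6,0.0078,-0.2055,0.001,5.7],[0.6,0.0078,-0.2055,0.06,5.7],[0.6,0.0078,-0.2055,0.09,5.7],[0.6,0.0078,-0.2055,0.106,5.7],[0.6,0.0078,-0.2055,0.106,5.7]],
], grip_force=60)

```text
clock: 16.55
position: [0.5352, -0.1958, 0.034]
ee_rot: [0.998, -0.071, -0.001, -0.0]
force: [0.3, 0.2, 0.2]
width: 0.052
finger_force: 0.0
```

```bash
python3 -c "
from h import *
go(.536,-.195,.035,-8)"
```

```text
shift [ 0.0006 -0.0009 -0.001 ] turn -0.09 | yaw -8.09 clock 16.55 F [0.3 0.2 0.2] pos [ 0.5352 -0.1958  0.034 ] w 0.052 q6 1.22
```

Request:
move_arm([
  [[0.05,0,0,0,0],[0.05,0,0,0,0],[0.05,0,0,0,0],[0.05,0,0,0,0],[0.05,0,0,0,0],[0.05,0,0,-0.005,0],[0.05,0,0,-0.01,0],[0.05,0,0,-0.015,0],[0.05,0,0,-0.025,0],[0.05,0,0,-0.075,0],[0.05,0,0,-0.125,0],[0.05,0,0,-0.125,0]],
])

```text
clock: 18.05
position: [0.5399, -0.1965, 0.167]
ee_rot: [0.998, -0.07, 0.006, 0.002]
force: [-0.1, 0.2, -0.5]
width: 0.0125
finger_force: 60.0
```

```bash
python3 meas.py h5; python3 -c "
from h import *
go(.498,.1385,.16,-2.3)"
```

```text
scene head 150 ztop 21.6 lat range [-11.6  -5.6   9. ]
scene shank- 67 ztop 17.6 lat range [-7.8 -3.5  4.4]
scene land 13 ztop 24.6 lat range [-2.2  3.   9.5]
scene s range [-74.3  69.5]
top head 7 ztop 18.4 lat range [-7.9 -3.2  2.4]
top shank- 47 ztop 14.5 lat range [-4.1  2.6  8.5]
top s range [-57.  -25.8]
shift [-0.0845 -0.3249  0.001 ] turn -5.68 | yaw -7.98 clock 18.15 F [-0.3  0.6 -1.9] pos [ 0.5366 -0.195   0.1613] w 0.0124 q6 1.22
```

Request:
move_arm([
  [[0.05,-0.084,-0.325,0,-5.7],[0.05,-0.084,-0.325,0,-5.7],[0.05,-0.084,-0.325,0,-5.7],[0.05,-0.084,-0.325,0,-5.7],[0.05,-0.084,-0.325,0,-5.7],[0.05,-0.084,-0.325,0,-5.7],[0.05,-0.084,-0.325,0,-5.7],[0.05,-0.084,-0.325,0.03,-5.7],[0.05,-0.084,-0.325,0.06,-5.7],[0.05,-0.084,-0.325,0.068,-5.7],[0.05,-0.084,-0.325,0.07,-5.7]],
])

```text
clock: 19.52
position: [0.4977, 0.1377, 0.0894]
ee_rot: [1.0, -0.021, -0.001, 0.0]
force: [-0.6, 1.3, -0.1]
width: 0.0123
finger_force: 60.0
```

```bash
python3 meas.py h6; python3 -c "
from h import *
go(.498,.1385,.09,-2.3)"
```

```text
scene head 93 ztop 23.4 lat range [-13.8  -6.4  10.3]
scene shank- 45 ztop 18.3 lat range [-7.7 -4.   3.1]
scene land 42 ztop 20.3 lat range [-29.3 -19.7  -4.7]
scene s range [-74.   74.4]
top head 62 ztop 25.0 lat range [-6.2  1.6 11.8]
top shank- 37 ztop 18.9 lat range [-3.8  1.5  7.2]
top s range [-72.9 -27.2]
shift [-0.0007 -0.0004  0.0007] turn -0.04 | yaw -2.34 clock 19.625 F [-1.1  0.5 -1.4] pos [0.4987 0.1381 0.0907] w 0.0122 q6 1.73
```

Already at the lips with no force. I lower it in small steps.

Request:
move_arm([
  [[0.05,0,0,0.0015,0],[0.05,0,0,0.003,0],[0.05,0,0,0.0045,0],[0.05,0,0,0.006,0]],
], grip_force=25)

```text
clock: 20.12
position: [0.498, 0.1386, 0.0839]
ee_rot: [1.0, -0.02, 0.0, -0.0]
force: [-0.1, 0.1, -1.0]
width: 0.0131
finger_force: 25.0
```

Request:
move_arm([
  [[0.05,0,0,0.0015,0],[0.05,0,0,0.003,0],[0.05,0,0,0.0045,0],[0.05,0,0,0.006,0]],
])

```text
clock: 20.62
position: [0.498, 0.1385, 0.0778]
ee_rot: [1.0, -0.02, -0.0, -0.0]
force: [0.6, -0.5, -0.9]
width: 0.013
finger_force: 25.0
```

Request:
move_arm([
  [[0.05,0,0,0.0015,0],[0.05,0,0,0.003,0],[0.05,0,0,0.0045,0],[0.05,0,0,0.006,0]],
])

```text
clock: 21.12
position: [0.498, 0.1385, 0.0718]
ee_rot: [1.0, -0.02, 0.0, 0.0]
force: [-0.1, 0.0, -2.0]
width: 0.0131
finger_force: 25.0
```

Request:
move_arm([
  [[0.05,0,0,0.002,0],[0.05,0,0,0.004,0],[0.05,0,0,0.006,0],[0.05,0,0,0.008,0]],
])

```text
clock: 21.62
position: [0.4979, 0.1385, 0.0638]
ee_rot: [1.0, -0.02, -0.0, -0.0]
force: [0.4, 0.7, -1.5]
width: 0.013
finger_force: 25.0
```

Request:
move_arm([
  [[0.05,0,0,0.001,0],[0.05,0,0,0.002,0],[0.05,0,0,0.003,0],[0.05,0,0,0.003,0]],
])

```text
clock: 22.12
position: [0.4979, 0.1385, 0.0609]
ee_rot: [1.0, -0.02, -0.0, 0.0]
force: [0.1, -0.6, -2.0]
width: 0.0133
finger_force: 25.0
```

Request:
move_arm([
  [[0.05,0,0,0.0005,0],[0.05,0,0,0.001,0],[0.05,0,0,0.001,0]],
])

```text
clock: 22.5
position: [0.498, 0.1385, 0.0599]
ee_rot: [1.0, -0.02, 0.0, 0.0]
force: [0.2, -0.1, -0.5]
width: 0.0127
finger_force: 25.0
```

Request:
move_arm([
  [[0.05,0,0,0.0005,0],[0.05,0,0,0.001,0],[0.05,0,0,0.001,0]],
])

```text
clock: 22.88
position: [0.4981, 0.1385, 0.059]
ee_rot: [1.0, -0.02, 0.0, 0.0]
force: [-0.0, -0.5, 0.3]
width: 0.0131
finger_force: 25.0
```

Request:
move_arm([
  [[0.05,0,0,0.0005,0],[0.05,0,0,0.001,0],[0.05,0,0,0.001,0]],
])

```text
clock: 23.25
position: [0.4981, 0.1385, 0.058]
ee_rot: [1.0, -0.02, 0.0, 0.0]
force: [-0.7, -1.5, -0.3]
width: 0.0135
finger_force: 25.0
```

Request:
move_arm([
  [[0.05,0,0,0.0005,0],[0.05,0,0,0.001,0],[0.05,0,0,0.001,0]],
])

```text
clock: 23.62
position: [0.4981, 0.1385, 0.057]
ee_rot: [1.0, -0.02, 0.0, 0.0]
force: [-1.5, -0.9, 1.8]
width: 0.013
finger_force: 25.0
```

Request:
move_arm([
  [[0.05,0,0,0.0005,0],[0.05,0,0,0.001,0],[0.05,0,0,0.001,0]],
])

```text
clock: 24.0
position: [0.498, 0.1385, 0.0559]
ee_rot: [1.0, -0.02, 0.0, -0.0]
force: [-0.3, -1.5, 2.7]
width: 0.0128
finger_force: 25.0
```

```bash
python3 meas.py h7; python3 -c "
from h import *
for i in range(4): cam('top'); go(.498,.1385,.09,-2.3)
o=arm.get_obs(); print(o['wrist_torque'])"
```

```text
scene head 84 ztop 20.6 lat range [-12.9  -5.8   8.7]
scene shank- 44 ztop 16.2 lat range [-7.6 -3.4  3.5]
scene land 32 ztop 30.6 lat range [-29.8 -18.3  26.4]
scene s range [-73.8  75.7]
top head 40 ztop 19.7 lat range [-5.2  3.1 11.5]
top shank- 35 ztop 18.3 lat range [-3.8  1.9  7.9]
top s range [-66.7 -26. ]
shift [-0.     0.    -0.034] turn 0.0 | yaw -2.3 clock 24.15 F [-0.1 -0.4  1.8] pos [0.498  0.1385 0.056 ] w 0.0128 q6 1.73
shift [-0.0001  0.     -0.034 ] turn -0.0 | yaw -2.3 clock 24.2 F [-0.8 -0.7  1.5] pos [0.4981 0.1385 0.056 ] w 0.0132 q6 1.73
shift [-0.     0.    -0.034] turn -0.0 | yaw -2.3 clock 24.25 F [-1.1 -1.   1.6] pos [0.498  0.1385 0.056 ] w 0.0127 q6 1.73
shift [-0.      0.0001 -0.034 ] turn 0.0 | yaw -2.3 clock 24.3 F [-0.1 -0.3  1.2] pos [0.498  0.1386 0.056 ] w 0.0131 q6 1.73
[-0.07667796 -0.07311841 -0.05756779]
```

View pics/h7_scene.png

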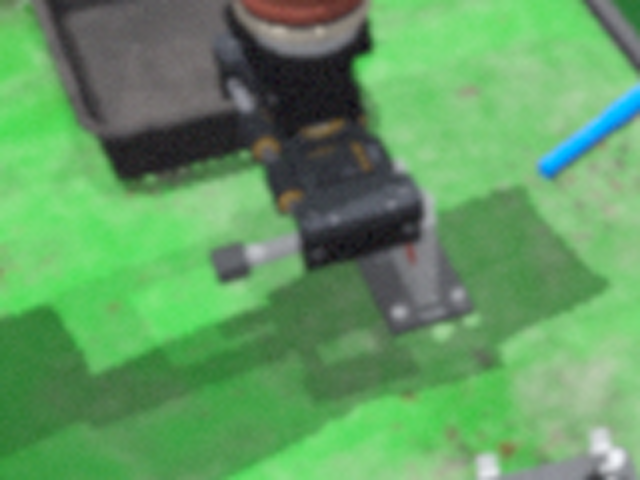

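The head dipped about 3 mm while the land stayed at z≈0.069, so the land stopped on the no-go step. This one is good (spindle_a) and goes to the black tray.

Request:
move_arm([
  [[0.05,0,0,-0.02,0],[0.05,0,0,-0.07,0],[0.05,0,0,-0.114,0],[0.05,-0.0186,-0.05,-0.114,-10],[0.05,-0.0186,-0.1,-0.114,-20],[0.05,-0.0186,-0.15,-0.114,-30],[0.05,-0.0186,-0.2,-0.114,-40],[0.05,-0.0186,-0.24,-0.114,-50],[0.05,-0.0186,-0.265,-0.114,-60],[0.05,-0.0186,-0.265,-0.114,-70],[0.05,-0.0186,-0.265,-0.114,-80],[0.05,-0.0186,-0.265,-0.114,-89.9]],
], grip_force=60)

```text
clock: 25.8
position: [0.4893, 0.4041, 0.1689]
ee_rot: [0.72, 0.694, -0.001, -0.0]
force: [-0.1, -0.3, -1.4]
width: 0.0126
finger_force: 60.0
```

Request:
move_arm([
  [[0.05,0,0,0,0],[0.05,0,0,0,0],[0.05,0,0,0.04,0],[0.05,0,0,0.08,0],[0.05,0,0,0.1,0],[0.05,0,0,0.1,0]],
])

```text
clock: 26.55
position: [0.4889, 0.4033, 0.0682]
ee_rot: [0.722, 0.692, -0.002, -0.0]
force: [0.4, -1.0, 0.0]
width: 0.0118
finger_force: 60.0
```

```bash
python3 meas.py h8; python3 -c "
from h import *
go(.49,.404,.012,87.6)
f=cam('top'); 
for p in [(131,226),(217,227),(212,300),(127,297)]: print(atz(f,*p,.062))"
```

```text
scene head 73 ztop 21.1 lat range [-10.6   1.2  10.9]
scene shank- 19 ztop 19.0 lat range [-6.2  1.8  6.3]
scene shank+ 10 ztop 19.2 lat range [-8.3 -3.5 -1.2]
scene s range [-76.8  50.5]
top head 80 ztop 24.2 lat range [-11.8  -0.1   9.3]
top shank- 35 ztop 20.7 lat range [-8.  -1.9  3.7]
top s range [-72.9 -25.1]
shift [-0.0007 -0.001   0.0594] turn -0.03 | yaw 87.57 clock 26.65 F [ 0.6  1.1 -1. ] pos [0.4909 0.4046 0.0714] w 0.0125 q6 0.61
[0.58357229 0.52143572 0.062     ]
[0.5871824  0.28290266 0.062     ]
[0.38604505 0.28232743 0.062     ]
[0.38783743 0.51144451 0.062     ]
```

View pics/h8_scene.png

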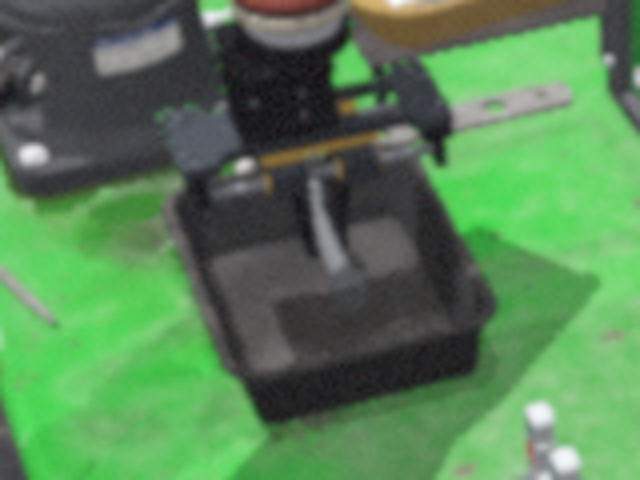

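Request:
move_arm([
  [[0.05,0,0,0.02,0],[0.05,0,0,0.04,0],[0.05,0,0,0.05,0],[0.05,0,0,0.054,0],[0.05,0,0,0.055,0],[0.05,0,0,0.055,0]],
], grip_force=20)

```text
clock: 27.45
position: [0.4904, 0.4043, 0.0155]
ee_rot: [0.722, 0.692, 0.0, 0.0]
force: [0.2, 0.6, -1.7]
width: 0.0134
finger_force: 20.0
```

Request:
move_arm([
  [[0.05,0,0,0.001,0],[0.05,0,0,0.002,0],[0.05,0,0,0.003,0],[0.05,0,0,0.003,0]],
])

```text
clock: 27.95
position: [0.4899, 0.404, 0.0118]
ee_rot: [0.722, 0.692, -0.0, -0.0]
force: [-0.1, -0.1, -0.9]
width: 0.013
finger_force: 20.0
```

Request:
move_arm([
  [[0.05,0,0,0.0005,0],[0.05,0,0,0.001,0],[0.4,0,0,0.001,0],[0.4,0,0,0.001,0],[0.4,0,0,0.001,0],[0.4,0,0,0.001,0],[0.4,0,0,-0.03,0],[0.4,0,0,-0.08,0],[0.4,0,0,-0.14,0],[0.4,0,0,-0.19,0],[0.4,0,0,-0.19,0],[0.4,0,0,-0.19,0]],
])

```text
clock: 29.45
position: [0.4897, 0.4038, 0.2015]
ee_rot: [0.722, 0.692, -0.0, -0.0]
force: [-0.6, 0.3, -0.6]
width: 0.0348
finger_force: 0.0
```

```bash
python3 -c "
from h import *
go(.49,.404,.2,87.6)
f=cam('scene'); W=cloud(f); P=W.reshape(-1,3)
for c in [(.49,.404),(.52,-.4)]:
  m=(abs(P[:,0]-c[0])<.05)&(abs(P[:,1]-c[1])<.085)&(P[:,2]>.015)&(P[:,2]<.05); print(m.sum(),cv2.minAreaRect(P[m,:2].astype(np.float32)),P[m,2].max())
u,v=map(int,proj(f,(.49,.404,.01))); a=f['img'][v-60:v+60,u-50:u+50]
u,v=map(int,proj(f,(.52,-.4,.01))); b=f['img'][v-60:v+60,u-50:u+50]
cv2.imwrite('pics/end.png',cv2.resize(np.hstack([a,b]),(800,480)))"
```

```text
shift [0.0002 0.0003 0.0015] turn 0.0 | yaw 87.6 clock 29.45 F [-0.6  0.3 -0.6] pos [0.4897 0.4038 0.2015] w 0.0348 q6 0.61
176 ((0.49585744738578796, 0.40343350172042847), (0.14412420988082886, 0.024385306984186172), 87.99565124511719) 0.030908269666582566
367 ((0.5199304223060608, -0.3993680775165558), (0.018121499568223953, 0.09953561425209045), 86.33682250976562) 0.029461423684090778
```

View pics/end.png

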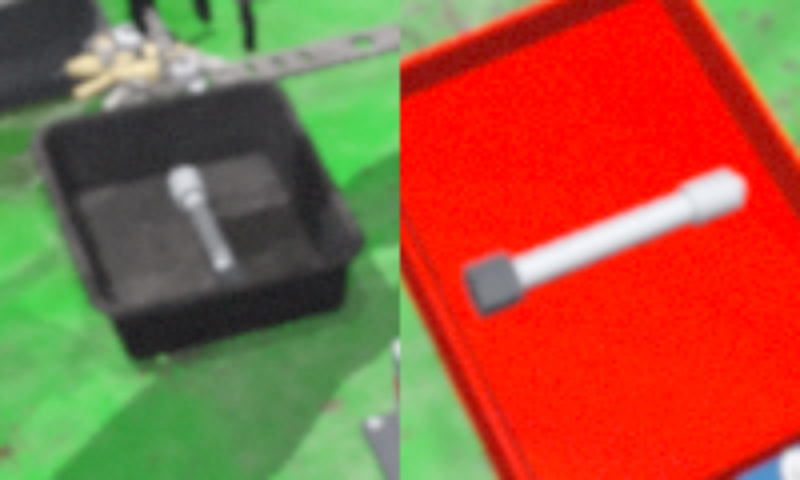

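Both spindles lie flat in the right places, the good one in the tray (left) and the reject in the bin (right).

```bash
python3 -c "
from plant import order
print(order.sign_off())"
```

```text
the job is handed in; nothing more can be done
None
```

I checked both spindles and handed the job in: the one that stopped at the no-go step lies in the black tray and the one that dropped through lies in the red bin; the sign-off returned no verdict.

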